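# Clear the bone-drilling bench

## Task

Clear up the drilling bench after the session. Before moving anything else, lay both capped syringes in the yellow sharps tray; then lay the drill handpiece in the green tray and stand the two specimen jars upright in the blue tray, everything resting on the tray's floor. Set each thing down gently rather than dropping it, never tip a jar, and leave the small steel bowl where it is.

Things in the scene. Friction and masses are not known exactly. Their poses are not given: they have to be found in the camera images.
- syringe_orange: Small used syringe lying flat along its x axis: teal barrel of 18 mm diameter from x = -30 to +35 mm, orange cap over the nozzle to x = +52.5 mm, finger flange 30 mm wide at x = -31.5 mm, white plunger to x = -52.5 mm. About 20 g. Origin: underside at mid-length; barrel axis 9 mm above it; z up at the start. Grip it across the barrel at the origin.
- syringe_black: Small used syringe lying flat along its x axis: white barrel of 18 mm diameter from x = -30 to +35 mm, black cap over the nozzle to x = +52.5 mm, finger flange 30 mm wide at x = -31.5 mm, white plunger to x = -52.5 mm. About 20 g. Origin: underside at mid-length; barrel axis 9 mm above it; z up at the start. Grip it across the barrel at the origin.
- handpiece: Cordless bone-drill handpiece lying flat along its x axis: dark steel body, 24 x 24 mm in section with rounded edges, from x = -50 to +20 mm with a black band round it, thin nose with a brass bur to x = +50 mm. About 110 g. Origin: underside at mid-length; axis 12 mm above it; z up at the start. Grip it across the body at the origin or a little behind it (towards -x).
- jar_white: Amber specimen jar with a white lid, standing upright, 44 mm diameter, 60 mm tall, about 70 g. Origin: centre of its underside; z is its upright axis.
- jar_red: Amber specimen jar with a red lid, standing upright, 44 mm diameter, 60 mm tall, about 70 g. Origin: centre of its underside; z is its upright axis.
- sharps_tray: Yellow open rectangular plastic tray for sharps, fixed to the bench, 150 (its x) x 190 (its y) x 25 mm high; walls 4 mm, floor 4 mm thick, so 142 x 182 mm inside. Origin: centre of its underside (on the bench top); z up.
- instrument_tray: Green open rectangular plastic tray for instruments, fixed to the bench, 150 (its x) x 190 (its y) x 25 mm high; walls 4 mm, floor 4 mm thick, so 142 x 182 mm inside. Origin: centre of its underside (on the bench top); z up.
- specimen_tray: Blue open rectangular plastic tray for specimen jars, fixed to the bench, 150 (its x) x 190 (its y) x 25 mm high; walls 4 mm, floor 4 mm thick, so 142 x 182 mm inside. Origin: centre of its underside (on the bench top); z up.
- bowl: Small steel bowl, 60 mm across, 30 mm high, loose on the bench among the things; a bystander, to be left alone. Origin: centre of its underside.
Things that resemble listed ones, but are neither listed nor needed, are in the scene too. What is shaped like the jar_red but purple is not meant.

How it is judged:
On the way, in this order (a step that is already met when the one before it is completed fails the run):
1. both syringes lie flat in the yellow tray, let go (x of syringe_orange in the frame of sharps_tray between -0.071 and 0.071 m and y of syringe_orange in the frame of sharps_tray between -0.091 and 0.091 m and linear speed of each of syringe_orange, syringe_black below 0.02 m/s and angle between syringe_orange's own x axis and vertical between 1.45 and 1.69 rad and z of each of syringe_orange, syringe_black in the frame of sharps_tray below 0.026 m and x of syringe_black in the frame of sharps_tray between -0.071 and 0.071 m and y of syringe_black in the frame of sharps_tray between -0.091 and 0.091 m and angle between syringe_black's own x axis and vertical between 1.45 and 1.69 rad and contact force between the fingers and syringe_orange below 0.1 N and contact force between the fingers and syringe_black below 0.1 N), for 0.2 s.
2. the handpiece lies in the green tray and both jars stand in the blue tray, let go (x of handpiece in the frame of instrument_tray between -0.071 and 0.071 m and y of handpiece in the frame of instrument_tray between -0.091 and 0.091 m and linear speed of each of handpiece, jar_white, jar_red below 0.02 m/s and angle between handpiece's own x axis and vertical between 1.45 and 1.69 rad and z of handpiece in the frame of instrument_tray below 0.032 m and x of jar_white in the frame of specimen_tray between -0.071 and 0.071 m and y of jar_white in the frame of specimen_tray between -0.091 and 0.091 m and angle between each of jar_white, jar_red's own z axis and vertical below 0.15 rad and z of each of jar_white, jar_red in the frame of specimen_tray below 0.012 m and x of jar_red in the frame of specimen_tray between -0.071 and 0.071 m and y of jar_red in the frame of specimen_tray between -0.091 and 0.091 m and contact force between the fingers and handpiece below 0.1 N and contact force between the fingers and jar_white below 0.1 N and contact force between the fingers and jar_red below 0.1 N), for 0.2 s.
At the end, for the whole second after the job is handed in: Syringes lie flat (within 7 deg) in the yellow tray, handpiece flat in the green tray, jars stand upright (within 8 deg) in the blue tray, all on the tray floor, origins inside the walls, let go and at rest (under 0.02 m/s); bowl within 25 mm of its start (all of step 1 and all of step 2 and distance of bowl from where it was at the start of the episode below 0.025 m); the robot touches nothing.
It fails at once if the handpiece or a jar is moved more than 30 mm while a syringe is not yet in the yellow tray (distance of any of handpiece, jar_white, jar_red from where it was at the start of the episode above 0.03 m and not (x of syringe_orange in the frame of sharps_tray between -0.085 and 0.085 m and y of syringe_orange in the frame of sharps_tray between -0.105 and 0.105 m and x of syringe_black in the frame of sharps_tray between -0.085 and 0.085 m and y of syringe_black in the frame of sharps_tray between -0.105 and 0.105 m)).
It fails at once if a specimen jar is tipped (more than 40 degrees) (angle between any of jar_white, jar_red's own z axis and vertical above 0.7 rad).
It fails at once if a thing is dropped (falls free of the fingers at more than 0.8 m/s, about 30 mm of fall) ((contact force between the fingers and syringe_orange below 0.05 N and linear speed of syringe_orange above 0.8 m/s) or (contact force between the fingers and syringe_black below 0.05 N and linear speed of syringe_black above 0.8 m/s) or (contact force between the fingers and handpiece below 0.05 N and linear speed of handpiece above 0.8 m/s) or (contact force between the fingers and jar_white below 0.05 N and linear speed of jar_white above 0.8 m/s) or (contact force between the fingers and jar_red below 0.05 N and linear speed of jar_red above 0.8 m/s)).
It fails at once if the steel bowl is moved more than 25 mm (distance of bowl from where it was at the start of the episode above 0.025 m).
It also fails if it takes over 128 s, if anything falls off the work surface, if the arm or the gripper's body presses on something with over 40 N, if the wrist force passes 120 N, or if a joint passes its speed limit or range.

## Robot

A 6-joint arm with a two-finger parallel gripper is mounted at the origin on the work surface. World frame = base frame: x ahead of the robot, y to its left, z up, the work surface at z = 0. Lengths are in m, angles in rad, forces in N, time in s.
With the tool pointing down it reaches from about 0.35 to 1 m from the base axis. Payload 7.1 kg.
Tool frame: the origin (TCP) lies at the very end of the fingers, on their centre line; the grasp point (between the pads) lies 19 mm behind it (grip_depth is the distance from the TCP to the grasp point, in m); z points along the fingers, y is the line along which they close (so a half turn about z gives the same grasp; the last joint's range is limited). The gripper opens to 85 mm and grips with 20 to 120 N. Pads are 22 mm wide; open, the fingers measure 114 mm over their backs; the gripper's body (76 mm by 85 mm) begins 54 mm behind the grasp point. The pads swing forward as they close: fully open they stand 13 mm farther back than shut.
Start: joints at [1.113, 0.423, 1.63, -0, 1.089, -0.019], TCP at [0.266, 0.566, 0.231] pointing down, gripper open.
Joint ranges: [-3, 3], [-0.9, 2.11], [0.09, 2.58], [-1.31, 4.45], [0.11, 2.69], [-2.54, 2.54]. Speed limits (rad/s): [2.39, 2.39, 3.01, 3.14, 3.14, 3.14].

## Interface

Orientations are given as a rotation vector (axis times angle).
In Python, from workcell import get_obs, camera, close_job, grip_depth gives the robot as it stands. The module is installed in compiled form; this text tells all that it offers.
- The arm moves only by the tool move_arm, never from a script. Its argument "commands" is a list of rows, each an object with "gripper": the closure, from 0 (fully open) to 1 (shut); "travel": the shift along the tool's x, y, z in units of 10 cm (1.0 is 10 cm), a list of three; "angular": the turn, a rotation vector about the tool's x, y, z in units of pi/2 rad (1.0 is pi/2 rad), a list of three. In form: [{"gripper": gripper, "travel": [dx, dy, dz], "angular": [wx, wy, wz]}, ...]. A call has 1 to 8 rows; each row shifts and turns the commanded pose from where the row before left it, along the tool's axes as they then stand; what a row does not reach is not made up. A row lasts 1/8 s, in which the tool goes at most 62.5 mm and 10.7 degrees, less where a joint would pass 70% of its speed; a pose out of reach is approached as far as the arm can. A call with a number of a shift or a turn outside -1 to 1 is refused whole. A call with a gripper value outside its range is refused whole. The fingers move at their own pace and stop on an object; "force" is the grip in N (left out, the last holds). Time passes only in rows, so rows that do not move let the fingers close. It gives the time, the measured TCP pose, the force, the opening and the grip force at its end, in the units of the state.
- get_obs(): the state, without advancing time (a new reading comes with each control period).
- camera(name): name is "scene" or "top"; returns a dict with "frame" (400x640x3 uint8, red, green, blue), "intrinsics" (3x3 intrinsics, pixels), "k1" (the pictures are not rectified: a ray, as slopes to the right and down, at radius r is drawn at 1 + k1 r^2 times it, then the intrinsics apply), "extrinsics" (4x4, takes a point from camera to world coordinates). Camera axes: x right, y up, looking along -z (the intrinsics and any distortion apply to the point x, -y, -z); pixel columns grow to the right and rows downward; lengths in m; the calibration is good to about 2 mm. A picture is of the moment at which its call begins. There is no depth.
- close_job(): hands the job in; it is judged then, once.
The state is a dict: "time": time; "q": joint angles; "joint_velocities": joint speeds; "joint_efforts": joint torques, N m; "tcp_pos": TCP position; "ee_rot": TCP orientation; "force": force on the tool from outside, world axes, zero at the start; "torque": the same for the moment, N m; "opening": opening from 0.0 (shut) to 1.0 (fully open); "grip_force": force on a finger pad.
Only numpy, scipy, OpenCV 4.12 (cv2) and the standard library are available. Lean on these libraries where they do the work, as an engineer would, in place of code of your own. Each camera call takes 0.05 s, during which the arm holds its last target. There are 200 camera calls.

## Working session

There is one attempt and no reset: what is moved stays moved. The work goes in short steps, Python scripts to look and compute and a tool call to move; the robot and the scene stay as the last step left them, time stands still between calls to the robot, and variables do not carry over. Pictures are saved under pics/ and viewed, at most 14 in all, crops included, and the job is handed in when it is done.

Besides the shell and the picture viewer there is one more tool, called after "Request:" as name([rows], argument=value, ...), one row to a line, values as JSON. move_arm: Moves the arm, as the interface text tells. Shifts and turns lie within -1 to 1; 1 stands for 10 cm of shift or pi/2 rad of turn. Its arguments: {"type":"object","properties":{"commands":{"type":"array"},"force":{"type":"number"}},"required":["commands"]}

```bash
mkdir -p pics
cat > h.py <<'E'
import numpy as np, cv2
from workcell import get_obs, camera, close_job, grip_depth
def snap(name,fn,crop=None,s=1):
    c=camera(name); f=c["frame"][:,:,::-1]
    if crop: x0,y0,x1,y1=crop; f=f[y0:y1,x0:x1]
    cv2.imwrite("pics/"+fn,cv2.resize(f,None,fx=s,fy=s,interpolation=cv2.INTER_CUBIC)); return c
def world(c,uv,z):
    K=np.array(c["intrinsics"]);E=np.array(c["extrinsics"]);k=c["k1"]
    d=np.linalg.inv(K)@[uv[0],uv[1],1]; d=d[:2]; u=d.copy()
    for _ in range(30): u=d/(1+k*(u@u))
    r=E[:3,:3]@[u[0],-u[1],-1]; o=E[:3,3]
    return o+r*(z-o[2])/r[2]
E
python3 - <<'E'
from h import *
c=snap("top","top0.png",None,1.25); s=snap("scene","scene0.png",None,1.25)
print(c["intrinsics"],c["k1"],c["extrinsics"]); print(s["extrinsics"]); print(get_obs(),grip_depth)
E
```

```text
[[379.25052222   0.         321.44099124]
 [  0.         379.25052222 195.10557817]
 [  0.           0.           1.        ]] 0.02209914154452238 [[-0.02282985  0.98459708 -0.17334183  0.34154295]
 [-0.9997346  -0.02194859  0.00699932  0.0072536 ]
 [ 0.00308691  0.17345562  0.98483685  0.84028905]
 [ 0.          0.          0.          1.        ]]
[[ 0.26164183 -0.52682473  0.8087022   1.56837734]
 [ 0.96515266  0.13856921 -0.22198854 -0.27146953]
 [ 0.00488783  0.83860257  0.5447218   0.75540655]
 [ 0.          0.          0.          1.        ]]
{'time': 0.1, 'q': array([ 1.11300457e+00,  4.23769764e-01,  1.63060811e+00, -5.28609676e-05,
        1.08861675e+00, -1.89638359e-02]), 'joint_velocities': array([-0.00203507, -0.00241409, -0.0023466 , -0.00118602,  0.00262946,
       -0.00040069]), 'joint_efforts': array([-6.94776336e-04, -5.58425081e+01, -2.82442886e+01, -3.35989762e-05,
        2.98089508e-03,  1.70712741e-05]), 'tcp_pos': array([0.26529849, 0.56534998, 0.23062224]), 'ee_rot': array([-6.83691800e-01, -3.06600248e+00,  2.15710221e-03]), 'force': array([-0.64315211,  0.37760118,  0.85607565]), 'torque': array([-0.03637771, -0.0263004 ,  0.01227343]), 'grip_force': 0.0, 'opening': 1.0022791228130337} 0.0187
```

View pics/top0.png

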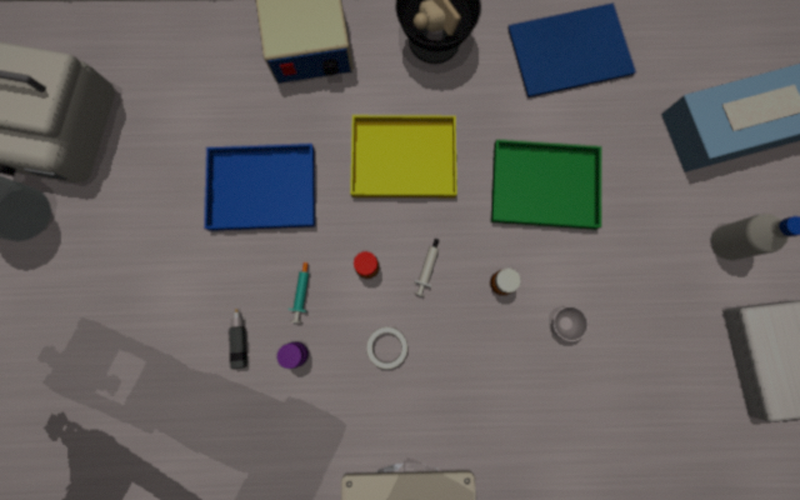

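View pics/scene0.png

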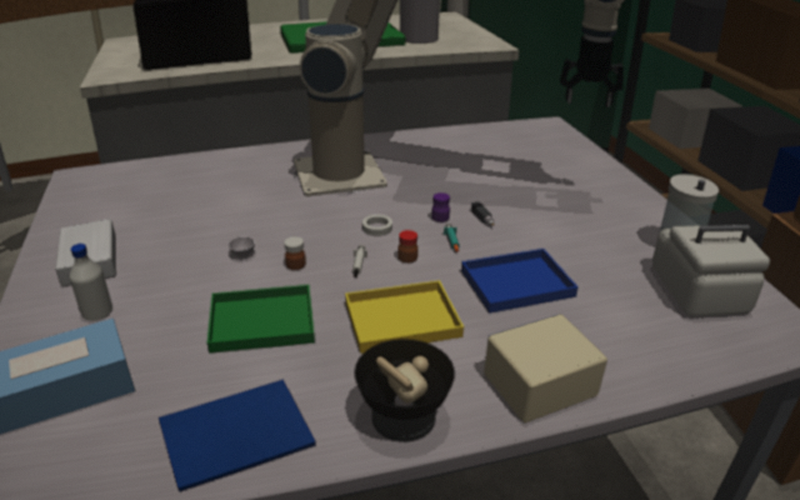

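The top view (at 1.25x) shows:
- **Orange syringe:** about (301,292), teal barrel.
- **Black syringe:** about (428,268), white barrel.
- **Jars:** red lid at (366,265) and white lid at (508,281). The purple one at (292,355) is the decoy.
- **Handpiece:** (238,340).
- **Bowl:** (569,324). The ring at (387,348) is an extra.
- **Trays:** blue at (260,187), yellow at (404,156), green at (547,185). The flat blue thing at (570,50) has no walls, so it isn't the tray.

I'll confirm these in enlarged crops.

Run:
```python
from h import *
snap("top","c1.png",(170,180,370,305),4); snap("top","c2.png",(310,180,510,305),4)
```

```text
(no output)
```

View pics/c1.png

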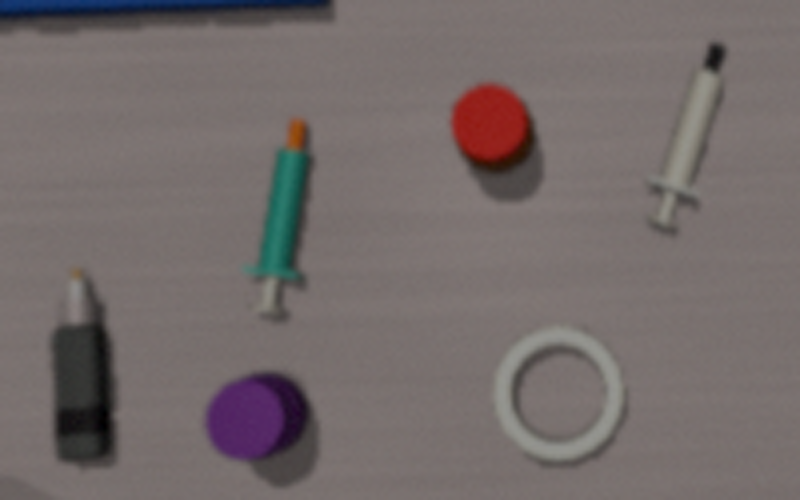

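View pics/c2.png

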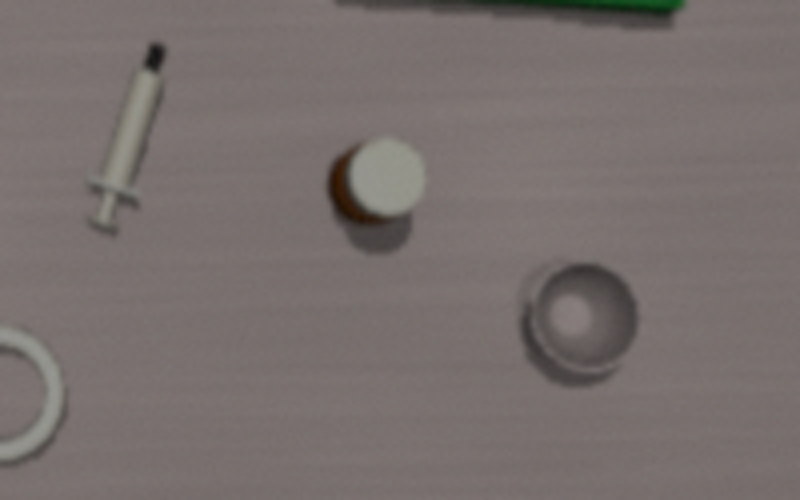

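The crops show all the parts. In c1: orange syringe cap end (297,119) and plunger (269,316); black syringe cap end (715,43) and plunger (660,228); handpiece bur (75,270) and back end (80,460). In c1 the red lid is at (490,124), and the purple decoy at (247,417) is left alone. In c2 the white lid is at (387,177) and the bowl rim at (582,318). The red jar and the white jar match their descriptions by lid colour and amber body.

Run:
```python
from h import *
c=camera("top")
C1=lambda x,y:((x+.5)/4-.5+170,(y+.5)/4-.5+180)
C2=lambda x,y:((x+.5)/4-.5+310,(y+.5)/4-.5+180)
T=lambda x,y:((x+.5)/1.25-.5,(y+.5)/1.25-.5)
def seg(n,a,b,z):
    A=world(c,a,z);B=world(c,b,z);d=A-B
    print(n,"mid",((A+B)/2).round(4),"len",np.linalg.norm(d).round(4),"yaw",np.arctan2(d[1],d[0]).round(3))
seg("orange",C1(297,119),C1(269,316),.009); seg("black",C1(715,43),C1(660,228),.009)
seg("hand",C1(75,270),C1(80,460),.012)
for n,p,z in [("red",C1(490,124),.06),("white",C2(387,177),.06),("purple",C1(247,417),.06),("bowl",C2(582,318),.03),("redR",C1(529,124),.06),("whiteR",C2(426,177),.06)]:
    print(n,world(c,p,z).round(4))
for n,q in dict(yellow=[(352,116),(456,116),(457,197),(351,197)],blue=[(207,148),(314,145),(315,228),(206,230)],green=[(496,142),(601,147),(600,228),(492,222)]).items():
    P=np.array([world(c,T(*p),.025) for p in q])[:,:2]
    print(n,P.mean(0).round(4),[np.linalg.norm(P[i]-P[i-1]).round(3) for i in range(4)],"ang",[np.arctan2(*(P[i]-P[j])[::-1]).round(3) for i,j in((0,1),(3,2))])
from scipy.spatial.transform import Rotation as R
print(R.from_rotvec(get_obs()["ee_rot"]).as_matrix().round(3))
```

```text
orange mid [0.4063 0.1801 0.009 ] len 0.1077 yaw -0.127
black mid [ 0.4462 -0.0421  0.009 ] len 0.1074 yaw -0.318
hand mid [0.3302 0.2875 0.012 ] len 0.0996 yaw 0.067
red [0.4476 0.0632 0.06  ]
white [ 0.4148 -0.1719  0.06  ]
purple [0.3026 0.1859 0.06  ]
bowl [ 0.3413 -0.2764  0.03  ]
redR [0.4471 0.043  0.06  ]
whiteR [ 0.4144 -0.1919  0.06  ]
yellow [ 0.6462 -0.006 ] [np.float64(0.153), np.float64(0.19), np.float64(0.153), np.float64(0.188)] ang [np.float64(1.549), np.float64(1.549)]
blue [0.5933 0.2502] [np.float64(0.151), np.float64(0.192), np.float64(0.153), np.float64(0.19)] ang [np.float64(1.582), np.float64(1.568)]
green [ 0.5876 -0.2598] [np.float64(0.149), np.float64(0.189), np.float64(0.15), np.float64(0.189)] ang [np.float64(1.496), np.float64(1.491)]
[[-0.905  0.425 -0.   ]
 [ 0.425  0.905 -0.001]
 [ 0.    -0.001 -1.   ]]
```

```bash
cat > go.py <<'E'
# usage: go.py x y z [phi]  phi = wanted world angle of tool y; prints tilt fix, turn about tool z (units), then shift in turned tool axes (units)
import sys
from h import *
from scipy.spatial.transform import Rotation as R
x,y,z=map(float,sys.argv[1:4]); o=get_obs(); M=R.from_rotvec(o["ee_rot"])
m=M.as_matrix(); cur=np.arctan2(m[1,1],m[0,1]); phi=float(sys.argv[4]) if len(sys.argv)>4 else cur
W=R.from_euler("z",phi)*R.from_matrix(np.array([[0,1,0],[1,0,0],[0,0,-1]]).T)
W=R.from_matrix(np.column_stack([[-np.sin(phi),np.cos(phi),0],[np.cos(phi),np.sin(phi),0],[0,0,-1]])) 
W=R.from_matrix(np.column_stack([np.cross([np.cos(phi),np.sin(phi),0],[0,0,-1]),[np.cos(phi),np.sin(phi),0],[0,0,-1]]))
print("ang",((M.inv()*W).as_rotvec()/(np.pi/2)).round(3),"travel",(W.inv().apply(np.array([x,y,z])-o["tcp_pos"])*10).round(3))
E
sed -i '/from_euler/d;/-np.sin(phi),np.cos/d' go.py
python3 go.py .406 .180 .10 1.444
```

```text
ang [-0.    -0.    -0.199] travel [-1.882 -3.647  1.309]
```

Request:
move_arm([
  {"gripper": 0.2, "travel": [0, 0, 0.3], "angular": [0, 0, -0.1]},
  {"gripper": 0.2, "travel": [0, 0, 0.3], "angular": [0, 0, -0.1]},
  {"gripper": 0.3, "travel": [-0.26, -0.52, 0.1], "angular": [0, 0, 0]},
  {"gripper": 0.3, "travel": [-0.26, -0.52, 0.1], "angular": [0, 0, 0]},
  {"gripper": 0.3, "travel": [-0.26, -0.52, 0.1], "angular": [0, 0, 0]},
  {"gripper": 0.3, "travel": [-0.26, -0.52, 0.1], "angular": [0, 0, 0]},
  {"gripper": 0.3, "travel": [-0.26, -0.52, 0.1], "angular": [0, 0, 0]},
  {"gripper": 0.3, "travel": [-0.26, -0.52, 0.1], "angular": [0, 0, 0]},
], force=25)

```text
time: 1.25
tcp_pos: [0.3821, 0.2353, 0.1113]
ee_rot: [0.195, 3.135, 0.001]
force: [0.9, 0.2, 0.5]
opening: 0.7
grip_force: 0.0
```

```bash
python3 go.py .406 .180 .004 1.444
```

```text
ang [0.    0.    0.002] travel [-0.307 -0.518  1.073]
```

Request:
move_arm([
  {"gripper": 0.4, "travel": [-0.3, -0.5, 0], "angular": [0, 0, 0]},
  {"gripper": 0.4, "travel": [0, 0, 0.3], "angular": [0, 0, 0]},
  {"gripper": 0.4, "travel": [0, 0, 0.2], "angular": [0, 0, 0]},
])

```text
time: 1.62
tcp_pos: [0.4055, 0.1824, 0.0607]
ee_rot: [0.2, 3.135, 0.0]
force: [0.1, -0.3, 0.4]
opening: 0.603
grip_force: 0.0
```

```bash
python3 go.py .406 .180 .004 1.444; python3 -c "
from h import *
snap('top','g1.png',(230,180,430,305),4);print(get_obs()['time'])"; python3 go.py .406 .180 .004 1.444
```

```text
ang [ 0.  0. -0.] travel [-0.008 -0.023  0.567]
1.675
ang [-0.001 -0.002  0.   ] travel [-0.021 -0.021  0.549]
```

View pics/g1.png

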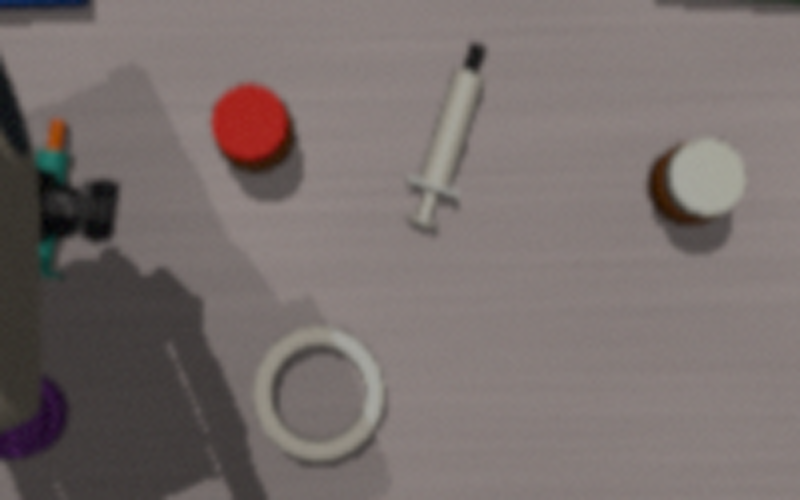

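The picture shows the right-hand finger at (90,210), beside the teal barrel at (50,210), so it is lined up. Descending to grip.

Request:
move_arm([
  {"gripper": 0.4, "travel": [-0.01, -0.02, 0.3], "angular": [0, 0, 0]},
  {"gripper": 0.4, "travel": [0, 0, 0.2], "angular": [0, 0, 0]},
  {"gripper": 0.4, "travel": [0, 0, 0.05], "angular": [0, 0, 0]},
  {"gripper": 1, "travel": [0, 0, 0], "angular": [0, 0, 0]},
  {"gripper": 1, "travel": [0, 0, 0], "angular": [0, 0, 0]},
  {"gripper": 1, "travel": [0, 0, 0], "angular": [0, 0, 0]},
  {"gripper": 1, "travel": [0, 0, 0], "angular": [0, 0, 0]},
  {"gripper": 1, "travel": [0, 0, 0], "angular": [0, 0, 0]},
])

```text
time: 2.68
tcp_pos: [0.4063, 0.1816, 0.0071]
ee_rot: [0.195, 3.134, 0.001]
force: [-1.1, 0.7, 8.1]
opening: 0.2
grip_force: 25.3
```

Request:
move_arm([
  {"gripper": 1, "travel": [0, 0, -0.1], "angular": [0, 0, 0]},
  {"gripper": 1, "travel": [0, 0, -0.4], "angular": [0, 0, 0]},
  {"gripper": 1, "travel": [0, 0, -0.5], "angular": [0, 0, 0]},
  {"gripper": 1, "travel": [0, 0, 0], "angular": [0, 0, 0]},
])

```text
time: 3.18
tcp_pos: [0.4081, 0.1823, 0.11]
ee_rot: [0.195, 3.129, 0.005]
force: [-0.6, 0.0, -1.1]
opening: 0.198
grip_force: 24.7
```

```bash
python3 go.py .641 .040 .10 1.571
```

```text
ang [ 0.002  0.004 -0.08 ] travel [-2.329 -1.424  0.1  ]
```

Request:
move_arm([
  {"gripper": 1, "travel": [0, 0, 0], "angular": [0, 0, -0.08]},
  {"gripper": 1, "travel": [-0.47, -0.28, 0], "angular": [0, 0, 0]},
  {"gripper": 1, "travel": [-0.47, -0.28, 0], "angular": [0, 0, 0]},
  {"gripper": 1, "travel": [-0.47, -0.28, 0], "angular": [0, 0, 0]},
  {"gripper": 1, "travel": [-0.46, -0.28, 0], "angular": [0, 0, 0]},
  {"gripper": 1, "travel": [-0.46, -0.29, 0], "angular": [0, 0, 0]},
  {"gripper": 1, "travel": [0, 0, 0.2], "angular": [0, 0, 0]},
  {"gripper": 1, "travel": [0, 0, 0.3], "angular": [0, 0, 0]},
])

```text
time: 4.18
tcp_pos: [0.6385, 0.0403, 0.0551]
ee_rot: [0.0, -3.141, -0.0]
force: [0.2, 0.3, -0.3]
opening: 0.193
grip_force: 24.7
```

```bash
python3 go.py .641 .040 .012 1.571; python3 -c "
from h import *
snap('top','g2.png',(260,80,420,190),4)"; python3 go.py .641 .040 .012 1.571
```

```text
ang [ 0. -0. -0.] travel [-0.025 -0.003  0.431]
ang [-0.    -0.005  0.   ] travel [-0.06  -0.005  0.386]
```

View pics/g2.png

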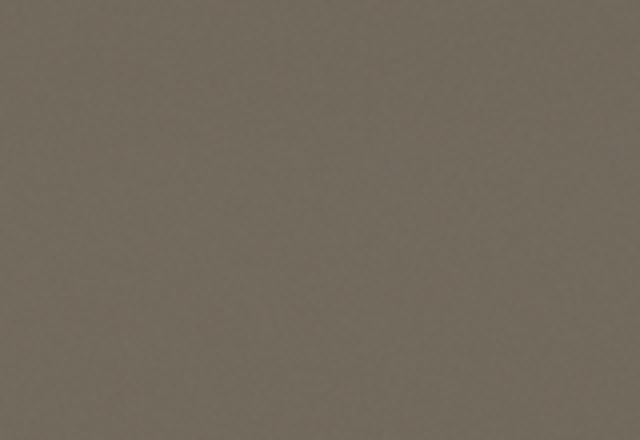

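The arm blocks the top view of the tray completely, so I'll lower by force feedback instead.

Request:
move_arm([
  {"gripper": 1, "travel": [0, 0, 0.2], "angular": [0, 0, 0]},
  {"gripper": 1, "travel": [0, 0, 0.12], "angular": [0, 0, 0]},
  {"gripper": 1, "travel": [0, 0, 0], "angular": [0, 0, 0]},
  {"gripper": 1, "travel": [0, 0, 0], "angular": [0, 0, 0]},
])

```text
time: 4.72
tcp_pos: [0.6394, 0.0408, 0.0249]
ee_rot: [-0.002, 3.141, 0.0]
force: [-0.6, -0.6, -0.6]
opening: 0.196
grip_force: 24.7
```

Request:
move_arm([
  {"gripper": 1, "travel": [0, 0, 0.08], "angular": [0, 0, 0]},
  {"gripper": 1, "travel": [0, 0, 0], "angular": [0, 0, 0]},
  {"gripper": 1, "travel": [0, 0, 0], "angular": [0, 0, 0]},
])

```text
time: 5.1
tcp_pos: [0.639, 0.0406, 0.0164]
ee_rot: [-0.002, 3.142, -0.0]
force: [-0.2, 0.3, -0.5]
opening: 0.194
grip_force: 24.7
```

Request:
move_arm([
  {"gripper": 1, "travel": [0, 0, 0.05], "angular": [0, 0, 0]},
  {"gripper": 1, "travel": [0, 0, 0], "angular": [0, 0, 0]},
])

```text
time: 5.35
tcp_pos: [0.6391, 0.0406, 0.0113]
ee_rot: [-0.001, 3.141, 0.0]
force: [0.6, 0.0, 0.3]
opening: 0.199
grip_force: 24.8
```

Request:
move_arm([
  {"gripper": 1, "travel": [0, 0, 0.01], "angular": [0, 0, 0]},
  {"gripper": 0.75, "travel": [0, 0, 0], "angular": [0, 0, 0]},
  {"gripper": 0.55, "travel": [0, 0, 0], "angular": [0, 0, 0]},
  {"gripper": 0.55, "travel": [0, 0, -0.1], "angular": [0, 0, 0]},
  {"gripper": 0.55, "travel": [0, 0, -0.4], "angular": [0, 0, 0]},
  {"gripper": 0.55, "travel": [0, 0, -0.5], "angular": [0, 0, 0]},
  {"gripper": 0.55, "travel": [0, 0, 0], "angular": [0, 0, 0]},
])

```text
time: 6.22
tcp_pos: [0.6421, 0.0408, 0.1153]
ee_rot: [-0.002, 3.133, 0.001]
force: [0.2, -0.3, 0.4]
opening: 0.449
grip_force: 0.0
```

```bash
python3 go.py .446 -.042 .05 1.253
```

```text
ang [0.001 0.005 0.203] travel [ 1.604 -1.399  0.653]
```

Request:
move_arm([
  {"gripper": 0.5, "travel": [0, 0, 0], "angular": [0, 0, 0.1]},
  {"gripper": 0.5, "travel": [0, 0, 0], "angular": [0, 0, 0.1]},
  {"gripper": 0.5, "travel": [0.4, -0.35, 0], "angular": [0, 0, 0]},
  {"gripper": 0.5, "travel": [0.4, -0.35, 0], "angular": [0, 0, 0]},
  {"gripper": 0.5, "travel": [0.4, -0.35, 0], "angular": [0, 0, 0]},
  {"gripper": 0.5, "travel": [0.4, -0.35, 0], "angular": [0, 0, 0]},
  {"gripper": 0.5, "travel": [0, 0, 0.4], "angular": [0, 0, 0]},
  {"gripper": 0.5, "travel": [0, 0, 0.2], "angular": [0, 0, 0]},
])

```text
time: 7.22
tcp_pos: [0.4423, -0.0436, 0.0494]
ee_rot: [-0.491, -3.102, 0.0]
force: [-0.3, -1.0, -0.7]
opening: 0.5
grip_force: 0.0
```

```bash
python3 -c "
from h import *
snap('top','p1.png',(230,80,430,230),4);snap('scene','p1s.png',(250,140,410,280),5)"; python3 go.py .446 -.042 .006 1.253
```

```text
ang [-0.001 -0.003  0.003] travel [-0.036  0.025  0.427]
```

View pics/p1s.png

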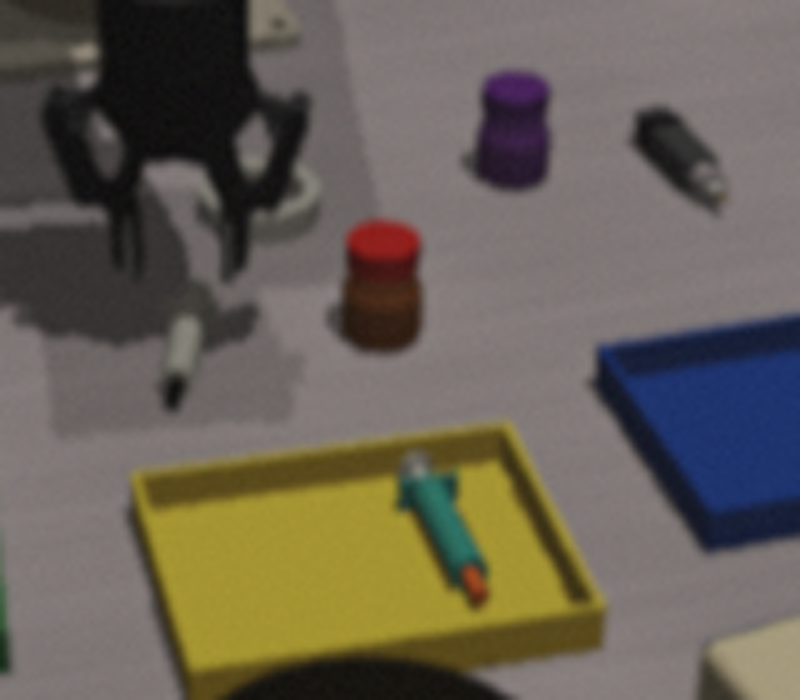

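The crop shows the orange syringe lying flat in the yellow tray at (445,530). The gripper stands over the black-capped syringe at (180,350), with the red jar clear at (380,285).

Request:
move_arm([
  {"gripper": 0.5, "travel": [-0.03, 0.02, 0.3], "angular": [0, 0, 0]},
  {"gripper": 0.5, "travel": [0, 0, 0.11], "angular": [0, 0, 0]},
  {"gripper": 0.5, "travel": [0, 0, 0], "angular": [0, 0, 0]},
  {"gripper": 1, "travel": [0, 0, 0], "angular": [0, 0, 0]},
  {"gripper": 1, "travel": [0, 0, 0], "angular": [0, 0, 0]},
  {"gripper": 1, "travel": [0, 0, 0], "angular": [0, 0, 0]},
  {"gripper": 1, "travel": [0, 0, 0], "angular": [0, 0, 0]},
])

```text
time: 8.2
tcp_pos: [0.4476, -0.0424, 0.0102]
ee_rot: [0.49, 3.102, 0.0]
force: [-0.4, 0.5, 6.8]
opening: 0.185
grip_force: 24.7
```

The grip is too high on the barrel: TCP is at 10 mm and the barrel axis at 9 mm. I'll open, go lower and regrip.

Request:
move_arm([
  {"gripper": 0.6, "travel": [0, 0, 0], "angular": [0, 0, 0]},
  {"gripper": 0.6, "travel": [0, 0, 0.05], "angular": [0, 0, 0]},
  {"gripper": 0.6, "travel": [0, 0, 0], "angular": [0, 0, 0]},
])

```text
time: 8.57
tcp_pos: [0.4468, -0.0423, 0.0039]
ee_rot: [-0.49, -3.102, 0.0]
force: [0.1, -0.1, -0.2]
opening: 0.399
grip_force: 0.0
```

Request:
move_arm([
  {"gripper": 1, "travel": [0, 0, 0], "angular": [0, 0, 0]},
  {"gripper": 1, "travel": [0, 0, 0], "angular": [0, 0, 0]},
  {"gripper": 1, "travel": [0, 0, 0], "angular": [0, 0, 0]},
  {"gripper": 1, "travel": [0, 0, 0], "angular": [0, 0, 0]},
])

```text
time: 9.07
tcp_pos: [0.4471, -0.0423, 0.0043]
ee_rot: [0.49, 3.103, 0.0]
force: [-0.2, 0.2, 0.1]
opening: 0.2
grip_force: 25.6
```

Clean grip at 4 mm, with no vertical force and an opening of 17 mm. Lift and carry.

Request:
move_arm([
  {"gripper": 1, "travel": [0, 0, -0.2], "angular": [0, 0, 0]},
  {"gripper": 1, "travel": [0, 0, -0.4], "angular": [0, 0, 0]},
  {"gripper": 1, "travel": [0, 0, -0.4], "angular": [0, 0, -0.1]},
  {"gripper": 1, "travel": [0, 0, 0], "angular": [0, 0, -0.1]},
  {"gripper": 1, "travel": [0, 0, 0], "angular": [0, 0, 0]},
])

```text
time: 9.7
tcp_pos: [0.4472, -0.0424, 0.1048]
ee_rot: [0.001, 3.141, -0.0]
force: [0.4, 0.1, -0.7]
opening: 0.196
grip_force: 25.6
```

```bash
python3 go.py .642 -.052 .05 1.571
```

```text
ang [-0.     0.001 -0.   ] travel [-1.948 -0.097  0.548]
```

Request:
move_arm([
  {"gripper": 1, "travel": [-0.5, -0.03, 0], "angular": [0, 0, 0]},
  {"gripper": 1, "travel": [-0.5, -0.03, 0], "angular": [0, 0, 0]},
  {"gripper": 1, "travel": [-0.5, -0.03, 0], "angular": [0, 0, 0]},
  {"gripper": 1, "travel": [-0.45, 0, 0], "angular": [0, 0, 0]},
  {"gripper": 1, "travel": [0, 0, 0.4], "angular": [0, 0, 0]},
  {"gripper": 1, "travel": [0, 0, 0.3], "angular": [0, 0, 0]},
  {"gripper": 1, "travel": [0, 0, 0.2], "angular": [0, 0, 0]},
  {"gripper": 1, "travel": [0, 0, 0], "angular": [0, 0, 0]},
])

```text
time: 10.7
tcp_pos: [0.6405, -0.051, 0.0123]
ee_rot: [-0.001, -3.138, -0.001]
force: [-0.1, 0.4, -0.2]
opening: 0.2
grip_force: 25.6
```

Request:
move_arm([
  {"gripper": 1, "travel": [0, 0, 0.03], "angular": [0, 0, 0]},
  {"gripper": 1, "travel": [0, 0, 0], "angular": [0, 0, 0]},
])

```text
time: 10.95
tcp_pos: [0.6428, -0.0512, 0.0123]
ee_rot: [-0.001, 3.14, -0.0]
force: [-0.2, 0.5, -0.2]
opening: 0.195
grip_force: 25.6
```

Request:
move_arm([
  {"gripper": 1, "travel": [0, 0, 0.04], "angular": [0, 0, 0]},
  {"gripper": 1, "travel": [0, 0, 0], "angular": [0, 0, 0]},
])

```text
time: 11.2
tcp_pos: [0.643, -0.0512, 0.0083]
ee_rot: [-0.001, 3.14, -0.0]
force: [-0.3, 0.4, 3.6]
opening: 0.195
grip_force: 26.1
```

Contact at 8.3 mm with 3.6 N, as expected. Release.

Request:
move_arm([
  {"gripper": 0.7, "travel": [0, 0, 0], "angular": [0, 0, 0]},
  {"gripper": 0.55, "travel": [0, 0, 0], "angular": [0, 0, 0]},
  {"gripper": 0.55, "travel": [0, 0, -0.1], "angular": [0, 0, 0]},
  {"gripper": 0.55, "travel": [0, 0, -0.4], "angular": [0, 0, 0]},
  {"gripper": 0.55, "travel": [0, 0, -0.5], "angular": [0, 0, 0]},
])

```text
time: 11.82
tcp_pos: [0.6412, -0.051, 0.1078]
ee_rot: [0.002, -3.139, -0.0]
force: [0.8, -0.0, -0.2]
opening: 0.451
grip_force: 0.0
```

```bash
python3 go.py .325 .287 .06 1.638
```

```text
ang [ 0.    -0.001 -0.042] travel [2.928 3.585 0.478]
```

Request:
move_arm([
  {"gripper": 0.5, "travel": [0, 0, 0], "angular": [0, 0, -0.04]},
  {"gripper": 0.4, "travel": [0.41, 0.5, 0], "angular": [0, 0, 0]},
  {"gripper": 0.4, "travel": [0.41, 0.5, 0], "angular": [0, 0, 0]},
  {"gripper": 0.4, "travel": [0.41, 0.5, 0], "angular": [0, 0, 0]},
  {"gripper": 0.4, "travel": [0.41, 0.5, 0], "angular": [0, 0, 0]},
  {"gripper": 0.4, "travel": [0.41, 0.5, 0], "angular": [0, 0, 0]},
  {"gripper": 0.4, "travel": [0.41, 0.5, 0], "angular": [0, 0, 0]},
  {"gripper": 0.4, "travel": [0.41, 0.5, 0], "angular": [0, 0, 0]},
])

```text
time: 12.82
tcp_pos: [0.3426, 0.2702, 0.1081]
ee_rot: [-0.099, 3.139, 0.002]
force: [0.7, 0.7, 0.3]
opening: 0.6
grip_force: 0.0
```

```bash
python3 -c "
from h import *
snap('top','p2.png',(160,80,400,270),3.3)"; python3 go.py .325 .287 .006 1.638
```

```text
ang [ 0.001 -0.001 -0.   ] travel [0.119 0.142 1.018]
```

View pics/p2.png

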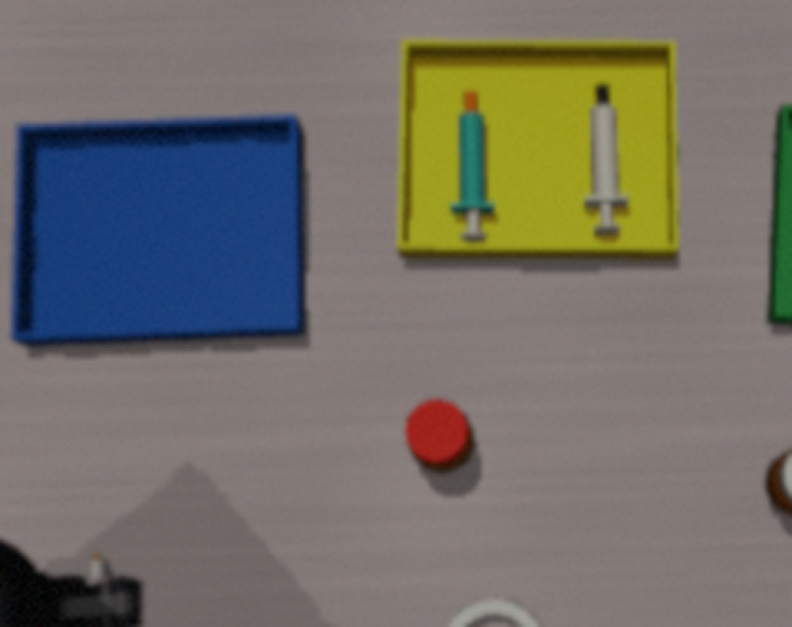

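Both syringes lie flat inside the yellow tray, orange at (472,165) and black at (604,160). The handpiece nose shows at (97,565) under the gripper. Next is the handpiece.

Request:
move_arm([
  {"gripper": 0.4, "travel": [0.12, 0.14, 0], "angular": [0, 0, 0]},
  {"gripper": 0.4, "travel": [0, 0, 0.4], "angular": [0, 0, 0]},
  {"gripper": 0.4, "travel": [0, 0, 0.3], "angular": [0, 0, 0]},
  {"gripper": 0.4, "travel": [0, 0, 0.2], "angular": [0, 0, 0]},
  {"gripper": 0.4, "travel": [0, 0, 0.1], "angular": [0, 0, 0]},
  {"gripper": 0.4, "travel": [0, 0, 0], "angular": [0, 0, 0]},
], force=45)

```text
time: 13.62
tcp_pos: [0.3308, 0.2819, 0.0073]
ee_rot: [0.1, -3.14, 0.0]
force: [0.1, 0.3, -0.1]
opening: 0.601
grip_force: 0.0
```

Request:
move_arm([
  {"gripper": 0.4, "travel": [0.05, 0.05, 0.01], "angular": [0, 0, 0]},
  {"gripper": 1, "travel": [0, 0, 0], "angular": [0, 0, 0]},
  {"gripper": 1, "travel": [0, 0, 0], "angular": [0, 0, 0]},
  {"gripper": 1, "travel": [0, 0, 0], "angular": [0, 0, 0]},
  {"gripper": 1, "travel": [0, 0, 0], "angular": [0, 0, 0]},
])

```text
time: 14.25
tcp_pos: [0.3256, 0.287, 0.0071]
ee_rot: [-0.101, 3.139, 0.001]
force: [-1.7, 1.0, 8.4]
opening: 0.271
grip_force: 44.4
```

Request:
move_arm([
  {"gripper": 1, "travel": [0, 0, -0.05], "angular": [0, 0, 0]},
  {"gripper": 1, "travel": [0, 0, -0.15], "angular": [0, 0, 0]},
  {"gripper": 1, "travel": [0, 0, -0.4], "angular": [0, 0, 0]},
  {"gripper": 1, "travel": [0, 0, -0.4], "angular": [0, 0, 0]},
  {"gripper": 1, "travel": [0, 0, -0.2], "angular": [0, 0, 0]},
  {"gripper": 1, "travel": [0, 0, 0], "angular": [0, 0, 0]},
])

```text
time: 15.0
tcp_pos: [0.3264, 0.2874, 0.1284]
ee_rot: [-0.1, 3.136, 0.004]
force: [1.0, -0.5, -0.7]
opening: 0.268
grip_force: 44.4
```

```bash
python3 go.py .583 -.26 .12 1.494; python3 -c "
from h import *
snap('scene','p3.png',(360,100,480,200),6)"
```

```text
ang [0.002 0.002 0.09 ] travel [-2.979 -5.261  0.084]
```

View pics/p3.png

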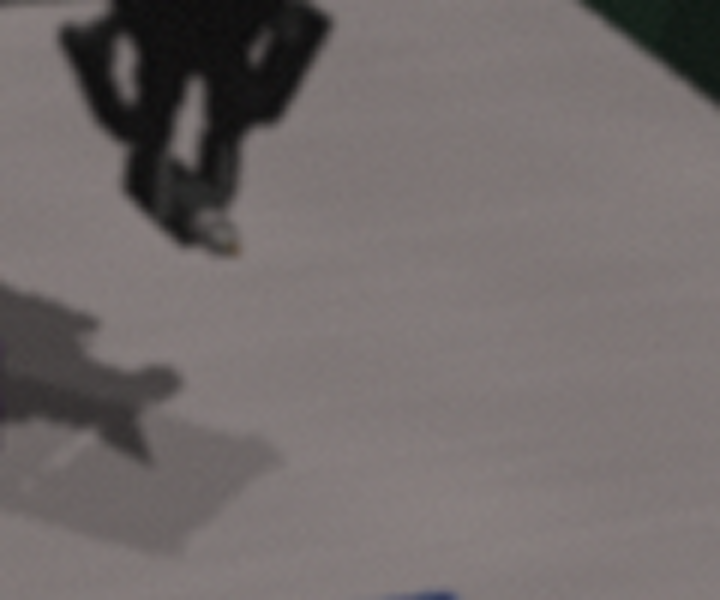

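The handpiece is held level at (190,210), nose forward. Carry it to the green tray.

Request:
move_arm([
  {"gripper": 1, "travel": [0, 0, 0], "angular": [0, 0, 0.09]},
  {"gripper": 1, "travel": [-0.27, -0.48, 0], "angular": [0, 0, 0]},
  {"gripper": 1, "travel": [-0.27, -0.48, 0], "angular": [0, 0, 0]},
  {"gripper": 1, "travel": [-0.27, -0.48, 0], "angular": [0, 0, 0]},
  {"gripper": 1, "travel": [-0.27, -0.48, 0], "angular": [0, 0, 0]},
  {"gripper": 1, "travel": [-0.27, -0.48, 0], "angular": [0, 0, 0]},
  {"gripper": 1, "travel": [-0.27, -0.48, 0], "angular": [0, 0, 0]},
  {"gripper": 1, "travel": [-0.27, -0.48, 0], "angular": [0, 0, 0]},
])

```text
time: 16.05
tcp_pos: [0.4875, -0.0647, 0.125]
ee_rot: [-0.122, -3.137, -0.001]
force: [0.6, -0.0, -1.3]
opening: 0.27
grip_force: 44.4
```

Request:
move_arm([
  {"gripper": 1, "travel": [-0.27, -0.48, 0], "angular": [0, 0, 0]},
  {"gripper": 1, "travel": [-0.27, -0.48, 0], "angular": [0, 0, 0]},
  {"gripper": 1, "travel": [-0.27, -0.48, 0], "angular": [0, 0, 0]},
  {"gripper": 1, "travel": [-0.27, -0.46, 0], "angular": [0, 0, 0]},
  {"gripper": 1, "travel": [0, 0, 0], "angular": [0, 0, 0]},
  {"gripper": 1, "travel": [0, 0, 0], "angular": [0, 0, 0]},
])

```text
time: 16.8
tcp_pos: [0.5794, -0.2601, 0.1245]
ee_rot: [-0.123, -3.136, -0.002]
force: [-0.7, 0.7, -1.5]
opening: 0.27
grip_force: 44.5
```

```bash
python3 go.py .583 -.26 .013 1.494
```

```text
ang [ 0.001 -0.002 -0.001] travel [-0.036  0.004  1.115]
```

Request:
move_arm([
  {"gripper": 1, "travel": [-0.03, 0, 0.4], "angular": [0, 0, 0]},
  {"gripper": 1, "travel": [0, 0, 0.35], "angular": [0, 0, 0]},
  {"gripper": 1, "travel": [0, 0, 0.2], "angular": [0, 0, 0]},
  {"gripper": 1, "travel": [0, 0, 0.1], "angular": [0, 0, 0]},
  {"gripper": 1, "travel": [0, 0, 0], "angular": [0, 0, 0]},
  {"gripper": 1, "travel": [0, 0, 0], "angular": [0, 0, 0]},
])

```text
time: 17.55
tcp_pos: [0.5846, -0.2613, 0.0225]
ee_rot: [0.122, 3.137, -0.001]
force: [0.1, 0.1, -1.3]
opening: 0.271
grip_force: 44.5
```

Request:
move_arm([
  {"gripper": 1, "travel": [0, 0, 0.08], "angular": [0, 0, 0]},
  {"gripper": 1, "travel": [0, 0, 0.02], "angular": [0, 0, 0]},
  {"gripper": 1, "travel": [0, 0, 0], "angular": [0, 0, 0]},
])

```text
time: 17.92
tcp_pos: [0.5838, -0.261, 0.0113]
ee_rot: [-0.122, -3.139, -0.0]
force: [-0.5, 0.8, -0.3]
opening: 0.269
grip_force: 44.6
```

Just making contact, with the tool carrying 1 N less weight. Nudge 1 mm and release.

Request:
move_arm([
  {"gripper": 1, "travel": [0, 0, 0.01], "angular": [0, 0, 0]},
  {"gripper": 1, "travel": [0, 0, 0], "angular": [0, 0, 0]},
  {"gripper": 0.65, "travel": [0, 0, 0], "angular": [0, 0, 0]},
  {"gripper": 0.4, "travel": [0, 0, 0], "angular": [0, 0, 0]},
  {"gripper": 0.4, "travel": [0, 0, -0.1], "angular": [0, 0, 0]},
  {"gripper": 0.4, "travel": [0, 0, -0.4], "angular": [0, 0, 0]},
  {"gripper": 0.3, "travel": [0, 0, -0.5], "angular": [0, 0, 0]},
  {"gripper": 0.1, "travel": [0, 0, 0], "angular": [0, 0, 0]},
])

```text
time: 18.92
tcp_pos: [0.5868, -0.2624, 0.1153]
ee_rot: [0.121, 3.131, -0.005]
force: [0.3, -0.8, -0.8]
opening: 0.887
grip_force: 0.0
```

```bash
for p in 0 3.1416; do python3 go.py .415 -.172 .10 $p; done; python3 -c "
from h import *
print(get_obs()['q'].round(2))
snap('top','p4.png',(380,100,500,260),4); snap('scene','p4s.png',(140,130,360,290),3.6)"
```

```text
ang [0.002 0.006 0.951] travel [ 0.904 -1.718  0.153]
ang [-0.006  0.002 -1.049] travel [-0.904  1.718  0.153]
[-0.44  0.59  1.66 -0.    0.88 -1.93]
```

View pics/p4s.png

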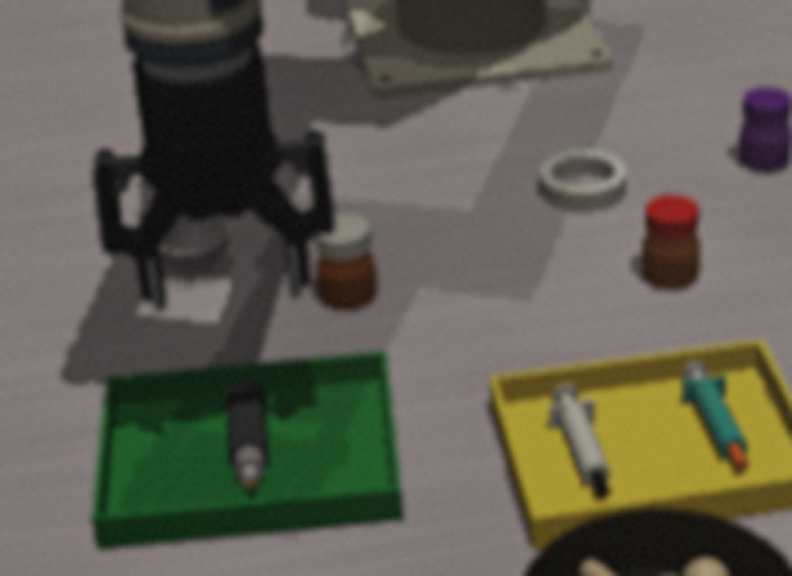

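The handpiece lies flat in the green tray at (247,435), and both syringes are in the yellow tray. The white jar at (347,260) is upright and the bowl is behind the gripper at (190,250). Next I'll turn the jaws along world x for the jars.

Request:
move_arm([
  {"gripper": 0.1, "travel": [0, 0, 0], "angular": [0, 0, 0.11]},
  {"gripper": 0, "travel": [0, 0, 0], "angular": [0, 0, 0.11]},
  {"gripper": 0, "travel": [0, 0, 0], "angular": [0, 0, 0.11]},
  {"gripper": 0, "travel": [0, 0, 0], "angular": [0, 0, 0.11]},
  {"gripper": 0, "travel": [0, 0, 0], "angular": [0, 0, 0.11]},
  {"gripper": 0, "travel": [0, 0, 0], "angular": [0, 0, 0.11]},
  {"gripper": 0, "travel": [0, 0, 0], "angular": [0, 0, 0.11]},
  {"gripper": 0, "travel": [0, 0, 0], "angular": [0, 0, 0.11]},
])

```text
time: 20.02
tcp_pos: [0.5827, -0.2605, 0.1086]
ee_rot: [-2.099, -2.333, 0.001]
force: [-0.2, 0.9, 0.4]
opening: 1.003
grip_force: 0.0
```

Request:
move_arm([
  {"gripper": 0, "travel": [0, 0, 0], "angular": [0, 0, 0.07]},
  {"gripper": 0, "travel": [0.22, -0.43, 0], "angular": [0, 0, 0]},
  {"gripper": 0, "travel": [0.22, -0.43, 0], "angular": [0, 0, 0]},
  {"gripper": 0, "travel": [0.22, -0.43, 0], "angular": [0, 0, 0]},
  {"gripper": 0, "travel": [0.22, -0.43, 0], "angular": [0, 0, 0]},
  {"gripper": 0, "travel": [0, 0, 0], "angular": [0, 0, 0]},
  {"gripper": 0, "travel": [0, 0, 0], "angular": [0, 0, 0]},
])

```text
time: 20.9
tcp_pos: [0.4121, -0.1733, 0.11]
ee_rot: [-2.22, -2.223, 0.0]
force: [0.4, 0.1, 0.2]
opening: 0.999
grip_force: 0.0
```

```bash
python3 go.py .415 -.172 .015 0
```

```text
ang [-0.    -0.     0.001] travel [0.013 0.029 0.95 ]
```

Request:
move_arm([
  {"gripper": 0, "travel": [0.01, 0.03, 0.3], "angular": [0, 0, 0]},
  {"gripper": 0, "travel": [0, 0, 0.3], "angular": [0, 0, 0]},
  {"gripper": 0, "travel": [0, 0, 0.2], "angular": [0, 0, 0]},
  {"gripper": 0, "travel": [0, 0, 0.1], "angular": [0, 0, 0]},
  {"gripper": 0, "travel": [0, 0, 0], "angular": [0, 0, 0]},
], force=30)

```text
time: 21.52
tcp_pos: [0.415, -0.1723, 0.0197]
ee_rot: [-2.22, -2.222, 0.001]
force: [-0.5, 1.5, 0.6]
opening: 1.001
grip_force: 0.0
```

Request:
move_arm([
  {"gripper": 0.6, "travel": [0, 0, 0], "angular": [0, 0, 0]},
  {"gripper": 0.7, "travel": [0, 0, 0], "angular": [0, 0, 0]},
  {"gripper": 0.9, "travel": [0, 0, 0], "angular": [0, 0, 0]},
  {"gripper": 1, "travel": [0, 0, 0], "angular": [0, 0, 0]},
  {"gripper": 1, "travel": [0, 0, 0], "angular": [0, 0, 0]},
])

```text
time: 22.15
tcp_pos: [0.4153, -0.1724, 0.0212]
ee_rot: [2.219, 2.222, 0.001]
force: [-1.1, 1.6, 5.2]
opening: 0.495
grip_force: 29.6
```

Gripped at 42 mm. Lift gently and check.

Request:
move_arm([
  {"gripper": 1, "travel": [0, 0, -0.05], "angular": [0, 0, 0]},
  {"gripper": 1, "travel": [0, 0, -0.15], "angular": [0, 0, 0]},
  {"gripper": 1, "travel": [0, 0, -0.3], "angular": [0, 0, 0]},
  {"gripper": 1, "travel": [0, 0, -0.4], "angular": [0, 0, 0]},
  {"gripper": 1, "travel": [0, 0, -0.2], "angular": [0, 0, 0]},
  {"gripper": 1, "travel": [0, 0, 0], "angular": [0, 0, 0]},
])

```text
time: 22.9
tcp_pos: [0.4158, -0.1727, 0.1324]
ee_rot: [2.217, 2.22, 0.002]
force: [-0.1, 0.4, -0.6]
opening: 0.491
grip_force: 30.7
```

```bash
python3 go.py .593 .205 .12 0; python3 -c "
from h import *
snap('scene','p5.png',(170,90,330,230),4)"
```

```text
ang [0.003 0.001 0.001] travel [3.777 1.772 0.124]
```

View pics/p5.png

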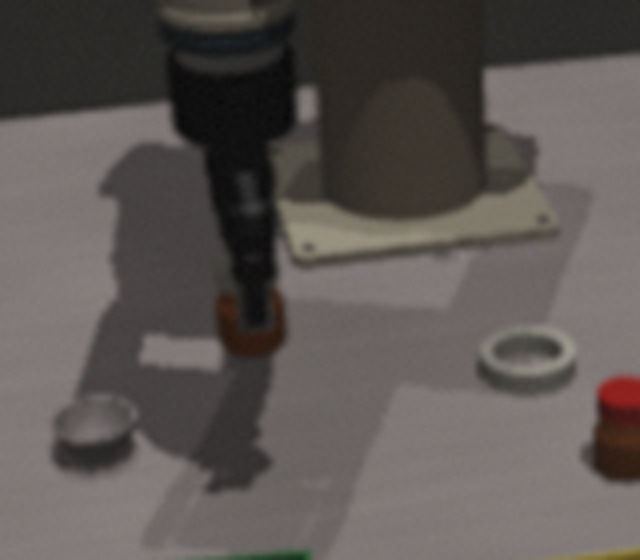

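The jar is held upright at (250,325) and the bowl is undisturbed at (95,430). Carry the jar to the blue tray, y = 0.205.

Request:
move_arm([
  {"gripper": 1, "travel": [0.3, 0.14, 0], "angular": [0, 0, 0]},
  {"gripper": 1, "travel": [0.5, 0.24, 0], "angular": [0, 0, 0]},
  {"gripper": 1, "travel": [0.5, 0.24, 0], "angular": [0, 0, 0]},
  {"gripper": 1, "travel": [0.5, 0.24, 0], "angular": [0, 0, 0]},
  {"gripper": 1, "travel": [0.5, 0.23, 0], "angular": [0, 0, 0]},
  {"gripper": 1, "travel": [0.5, 0.23, 0], "angular": [0, 0, 0]},
  {"gripper": 1, "travel": [0.5, 0.23, 0], "angular": [0, 0, 0]},
  {"gripper": 1, "travel": [0.47, 0.22, 0], "angular": [0, 0, 0]},
])

```text
time: 23.95
tcp_pos: [0.591, 0.2067, 0.1286]
ee_rot: [-2.219, -2.222, 0.004]
force: [0.4, -0.7, -0.6]
opening: 0.489
grip_force: 30.7
```

Request:
move_arm([
  {"gripper": 1, "travel": [0, 0, 0], "angular": [0, 0, 0]},
  {"gripper": 1, "travel": [0, 0, 0], "angular": [0, 0, 0]},
])

```text
time: 24.2
tcp_pos: [0.59, 0.2045, 0.1287]
ee_rot: [-2.219, -2.222, 0.005]
force: [0.1, -0.1, -1.1]
opening: 0.489
grip_force: 30.7
```

```bash
python3 go.py .593 .205 .035 0
```

```text
ang [-0.002  0.001  0.001] travel [0.005 0.03  0.937]
```

Request:
move_arm([
  {"gripper": 1, "travel": [0, 0.03, 0.3], "angular": [0, 0, 0]},
  {"gripper": 1, "travel": [0, 0, 0.3], "angular": [0, 0, 0]},
  {"gripper": 1, "travel": [0, 0, 0.2], "angular": [0, 0, 0]},
  {"gripper": 1, "travel": [0, 0, 0.1], "angular": [0, 0, 0]},
  {"gripper": 1, "travel": [0, 0, 0], "angular": [0, 0, 0]},
  {"gripper": 1, "travel": [0, 0, 0], "angular": [0, 0, 0]},
])

```text
time: 24.95
tcp_pos: [0.595, 0.2052, 0.0412]
ee_rot: [2.22, 2.222, 0.002]
force: [-0.1, -0.8, -1.7]
opening: 0.491
grip_force: 30.7
```

Request:
move_arm([
  {"gripper": 1, "travel": [0, 0, 0.1], "angular": [0, 0, 0]},
  {"gripper": 1, "travel": [0, 0, 0.03], "angular": [0, 0, 0]},
  {"gripper": 1, "travel": [0, 0, 0], "angular": [0, 0, 0]},
  {"gripper": 1, "travel": [0, 0, 0], "angular": [0, 0, 0]},
])

```text
time: 25.45
tcp_pos: [0.5944, 0.2051, 0.0274]
ee_rot: [2.22, 2.223, 0.0]
force: [-0.1, 1.2, -0.9]
opening: 0.493
grip_force: 30.7
```

Request:
move_arm([
  {"gripper": 1, "travel": [0, 0, 0.02], "angular": [0, 0, 0]},
  {"gripper": 1, "travel": [0, 0, 0], "angular": [0, 0, 0]},
])

```text
time: 25.7
tcp_pos: [0.5944, 0.2051, 0.0253]
ee_rot: [2.22, 2.223, 0.0]
force: [-0.3, 0.1, -1.3]
opening: 0.489
grip_force: 30.7
```

Request:
move_arm([
  {"gripper": 1, "travel": [0, 0, 0.02], "angular": [0, 0, 0]},
  {"gripper": 1, "travel": [0, 0, 0], "angular": [0, 0, 0]},
])

```text
time: 25.95
tcp_pos: [0.5945, 0.2051, 0.0252]
ee_rot: [2.22, 2.223, 0.0]
force: [-5.4, -2.1, 15.5]
opening: 0.493
grip_force: 32.3
```

Firm contact. Ease up 1 mm, release slowly and rise.

Request:
move_arm([
  {"gripper": 1, "travel": [0, 0, -0.01], "angular": [0, 0, 0]},
  {"gripper": 0.45, "travel": [0, 0, 0], "angular": [0, 0, 0]},
  {"gripper": 0.3, "travel": [0, 0, 0], "angular": [0, 0, 0]},
  {"gripper": 0.2, "travel": [0, 0, 0], "angular": [0, 0, 0]},
  {"gripper": 0.1, "travel": [0, 0, -0.2], "angular": [0, 0, 0]},
  {"gripper": 0.1, "travel": [0, 0, -0.4], "angular": [0, 0, 0]},
  {"gripper": 0, "travel": [0, 0, -0.4], "angular": [0, 0, 0]},
  {"gripper": 0, "travel": [0, 0, 0], "angular": [0, 0, 0]},
])

```text
time: 26.95
tcp_pos: [0.597, 0.2059, 0.1292]
ee_rot: [2.218, 2.22, 0.011]
force: [0.1, 0.6, -0.3]
opening: 1.004
grip_force: 0.0
```

```bash
python3 go.py .4475 .063 .12 0
```

```text
ang [ 0.005 -0.002  0.001] travel [-1.429 -1.495  0.092]
```

Request:
move_arm([
  {"gripper": 0, "travel": [-0.36, -0.37, 0], "angular": [0, 0, 0]},
  {"gripper": 0, "travel": [-0.36, -0.37, 0], "angular": [0, 0, 0]},
  {"gripper": 0, "travel": [-0.36, -0.37, 0], "angular": [0, 0, 0]},
  {"gripper": 0, "travel": [-0.36, -0.37, 0], "angular": [0, 0, 0]},
  {"gripper": 0, "travel": [0, 0, 0], "angular": [0, 0, 0]},
  {"gripper": 0, "travel": [0, 0, 0], "angular": [0, 0, 0]},
])

```text
time: 27.7
tcp_pos: [0.4472, 0.0609, 0.1247]
ee_rot: [2.22, 2.221, 0.002]
force: [0.4, -0.5, -0.0]
opening: 1.004
grip_force: 0.0
```

```bash
python3 go.py .4475 .063 .018 0; python3 -c "
from h import *
snap('top','p6.png',(150,80,350,220),4)"
```

```text
ang [ 0.001 -0.     0.   ] travel [0.021 0.003 1.067]
```

View pics/p6.png

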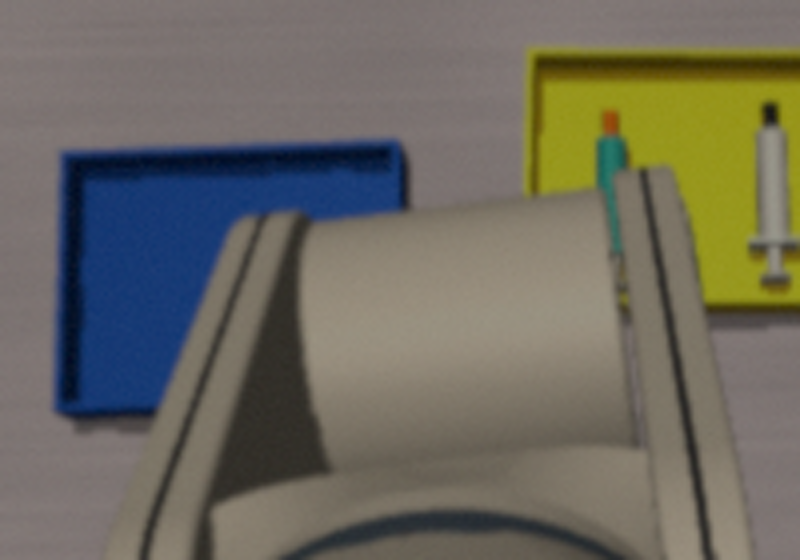

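The arm hides the white jar behind (330,290), so I'll check it at the end. Grip the red jar.

Request:
move_arm([
  {"gripper": 0, "travel": [0.02, 0, 0.4], "angular": [0, 0, 0]},
  {"gripper": 0, "travel": [0, 0, 0.35], "angular": [0, 0, 0]},
  {"gripper": 0, "travel": [0, 0, 0.2], "angular": [0, 0, 0]},
  {"gripper": 0, "travel": [0, 0, 0.1], "angular": [0, 0, 0]},
  {"gripper": 0, "travel": [0, 0, 0], "angular": [0, 0, 0]},
])

```text
time: 28.38
tcp_pos: [0.4468, 0.0632, 0.0189]
ee_rot: [-2.219, -2.223, 0.001]
force: [-0.3, 0.5, 0.2]
opening: 0.999
grip_force: 0.0
```

Request:
move_arm([
  {"gripper": 0.6, "travel": [0, 0, 0], "angular": [0, 0, 0]},
  {"gripper": 0.7, "travel": [0, 0, 0], "angular": [0, 0, 0]},
  {"gripper": 0.9, "travel": [0, 0, 0], "angular": [0, 0, 0]},
  {"gripper": 1, "travel": [0, 0, 0], "angular": [0, 0, 0]},
  {"gripper": 1, "travel": [0, 0, 0], "angular": [0, 0, 0]},
])

```text
time: 29.0
tcp_pos: [0.4472, 0.0629, 0.0203]
ee_rot: [2.22, 2.222, 0.002]
force: [-0.5, -1.3, 8.4]
opening: 0.493
grip_force: 29.2
```

Request:
move_arm([
  {"gripper": 1, "travel": [0, 0, -0.05], "angular": [0, 0, 0]},
  {"gripper": 1, "travel": [0, 0, -0.15], "angular": [0, 0, 0]},
  {"gripper": 1, "travel": [0, 0, -0.3], "angular": [0, 0, 0]},
  {"gripper": 1, "travel": [0, 0, -0.4], "angular": [0, 0, 0]},
  {"gripper": 1, "travel": [0, 0, -0.2], "angular": [0, 0, 0]},
  {"gripper": 1, "travel": [0, 0, 0], "angular": [0, 0, 0]},
])

```text
time: 29.75
tcp_pos: [0.4477, 0.063, 0.1314]
ee_rot: [2.218, 2.221, 0.005]
force: [0.2, -0.1, -0.7]
opening: 0.494
grip_force: 30.6
```

```bash
python3 go.py .594 .297 .12 0; python3 -c "
from h import *
snap('scene','p7.png',(280,110,480,260),4)"
```

```text
ang [ 0.003 -0.     0.001] travel [2.34  1.463 0.114]
```

View pics/p7.png

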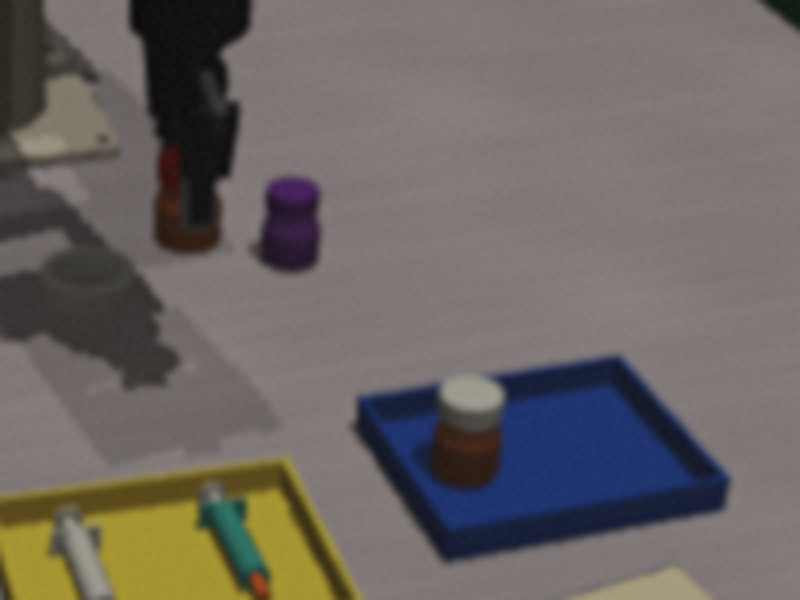

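The white jar stands upright in the blue tray at (468,435), and the red jar is held upright at (187,205). Carry the red jar to y = 0.297.

Request:
move_arm([
  {"gripper": 1, "travel": [0.3, 0.19, 0], "angular": [0, 0, 0]},
  {"gripper": 1, "travel": [0.45, 0.28, 0], "angular": [0, 0, 0]},
  {"gripper": 1, "travel": [0.45, 0.28, 0], "angular": [0, 0, 0]},
  {"gripper": 1, "travel": [0.45, 0.28, 0], "angular": [0, 0, 0]},
  {"gripper": 1, "travel": [0.4, 0.25, 0], "angular": [0, 0, 0]},
  {"gripper": 1, "travel": [0.3, 0.19, 0], "angular": [0, 0, 0]},
  {"gripper": 1, "travel": [0, 0, 0], "angular": [0, 0, 0]},
  {"gripper": 1, "travel": [0, 0, 0], "angular": [0, 0, 0]},
])

```text
time: 30.8
tcp_pos: [0.5919, 0.2971, 0.1277]
ee_rot: [-2.219, -2.222, 0.005]
force: [0.2, -0.9, -1.6]
opening: 0.494
grip_force: 30.7
```

```bash
python3 go.py .594 .297 .035 0
```

```text
ang [-0.002  0.001  0.001] travel [-0.001  0.021  0.927]
```

Request:
move_arm([
  {"gripper": 1, "travel": [0, 0.01, 0.3], "angular": [0, 0, 0]},
  {"gripper": 1, "travel": [0, 0, 0.3], "angular": [0, 0, 0]},
  {"gripper": 1, "travel": [0, 0, 0.2], "angular": [0, 0, 0]},
  {"gripper": 1, "travel": [0, 0, 0.15], "angular": [0, 0, 0]},
  {"gripper": 1, "travel": [0, 0, 0], "angular": [0, 0, 0]},
  {"gripper": 1, "travel": [0, 0, 0], "angular": [0, 0, 0]},
  {"gripper": 1, "travel": [0, 0, 0], "angular": [0, 0, 0]},
])

```text
time: 31.68
tcp_pos: [0.595, 0.2984, 0.0354]
ee_rot: [2.22, 2.222, 0.003]
force: [-1.0, -0.1, -1.3]
opening: 0.494
grip_force: 30.7
```

Contact should come at about 24.3 mm.

Request:
move_arm([
  {"gripper": 1, "travel": [0, 0, 0.08], "angular": [0, 0, 0]},
  {"gripper": 1, "travel": [0, 0, 0.02], "angular": [0, 0, 0]},
  {"gripper": 1, "travel": [0, 0, 0], "angular": [0, 0, 0]},
  {"gripper": 1, "travel": [0, 0, 0], "angular": [0, 0, 0]},
])

```text
time: 32.17
tcp_pos: [0.594, 0.298, 0.0245]
ee_rot: [-2.22, -2.223, 0.001]
force: [-2.3, -1.3, 4.6]
opening: 0.491
grip_force: 31.1
```

Request:
move_arm([
  {"gripper": 0.45, "travel": [0, 0, 0], "angular": [0, 0, 0]},
  {"gripper": 0.3, "travel": [0, 0, 0], "angular": [0, 0, 0]},
  {"gripper": 0.2, "travel": [0, 0, 0], "angular": [0, 0, 0]},
  {"gripper": 0.1, "travel": [0, 0, -0.2], "angular": [0, 0, 0]},
  {"gripper": 0.1, "travel": [0, 0, -0.4], "angular": [0, 0, 0]},
  {"gripper": 0, "travel": [0, 0, -0.4], "angular": [0, 0, 0]},
  {"gripper": 0, "travel": [0, 0, -0.4], "angular": [0, 0, 0]},
  {"gripper": 0, "travel": [0, 0, 0], "angular": [0, 0, 0]},
])

```text
time: 33.17
tcp_pos: [0.5967, 0.2992, 0.1698]
ee_rot: [2.218, 2.221, 0.013]
force: [0.3, -0.1, -0.9]
opening: 0.998
grip_force: 0.0
```

Request:
move_arm([
  {"gripper": 0, "travel": [0.2, -0.5, 0], "angular": [0, 0, 0]},
  {"gripper": 0, "travel": [0.2, -0.5, 0], "angular": [0, 0, 0]},
  {"gripper": 0, "travel": [0.2, -0.5, 0], "angular": [0, 0, 0]},
  {"gripper": 0, "travel": [0.2, -0.5, 0], "angular": [0, 0, 0]},
  {"gripper": 0, "travel": [0.3, 0, 0], "angular": [0, 0, 0]},
  {"gripper": 0, "travel": [0.3, 0, 0], "angular": [0, 0, 0]},
  {"gripper": 0, "travel": [0, 0, 0], "angular": [0, 0, 0]},
  {"gripper": 0, "travel": [0, 0, 0], "angular": [0, 0, 0]},
])

```text
time: 34.17
tcp_pos: [0.3936, 0.4369, 0.1639]
ee_rot: [2.22, 2.223, -0.002]
force: [0.8, -0.2, 0.4]
opening: 0.998
grip_force: 0.0
```

```bash
python3 -c "
from h import *
snap('top','end.png',(150,70,550,290),2); snap('scene','ends.png',(150,150,490,300),2.35)"
```

```text
(no output)
```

View pics/end.png

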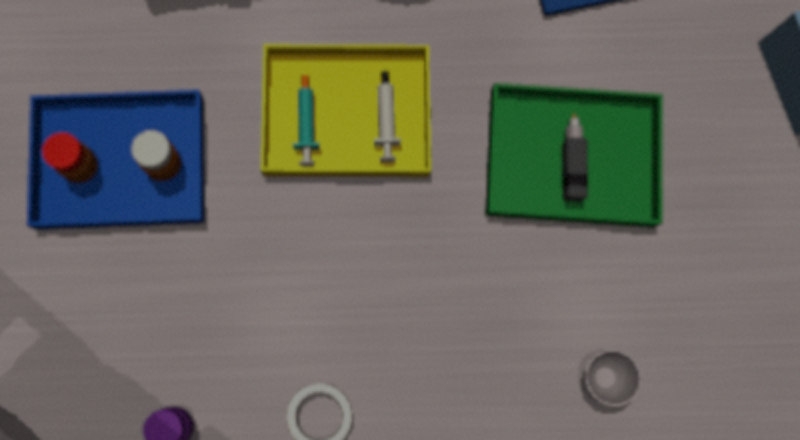

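View pics/ends.png

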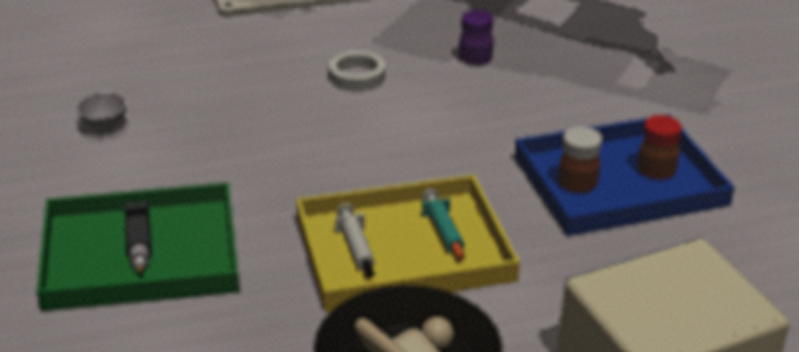

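Both final pictures agree. In the top view the red jar is at (65,152) and the white jar at (152,150), upright in the blue tray. The syringes are flat in the yellow tray at (306,120) and (387,115), and the handpiece is flat in the green tray at (575,160). The bowl sits in its place at (610,378), and the arm is clear of everything. Handing in.

```bash
python3 -c "
from h import *
print(close_job())"
```

```text
the job is handed in; nothing more can be done
None
```

The job is handed in, with no verdict returned: the last pictures show both syringes flat in the yellow tray, the handpiece flat in the green tray, both jars upright in the blue tray and the bowl in place; I viewed 15 pictures, one over the limit of 14.

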